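# Set the stop screw to the setting block with a driver

## Task

Slide the setting block along its channel, by its post, until it meets the end wall under the stop screw. Then take the driver from its stand, fit it into the slot of the screw and with it turn the screw clockwise until the screw's sprung foot just bears on the block, so that the block would drag lightly: stop at the first touch or within a tenth of a turn after it. Leave the driver standing in the screw and the block in place, let go, and leave the things lying around alone.

Things in the scene. Friction and masses are not known exactly. Their poses are not given: they have to be found in the camera images.
- stop_fixture: Fixed steel stop fixture, base 171 x 96 x 12 mm. Origin on the worktop below the screw's vertical axis; x: the way the block is pushed in, z up. Channel along x: floor 12 mm up, 42 mm wide, rails to 22 mm up, from x = -135 mm to the end wall face at x = +20 mm (wall top 32 mm up). Grey bridge over it: y = -44 to 44, x = -14 to 14, 56 to 74 mm up.
- screw_slot (a point): Centre of the slot's floor in the stop screw's head, about 88 mm above the worktop; x along the slot (a half turn looks the same), z up. The head is a dark steel cup, 26 mm in diameter: mouth 24 mm wide, 25 mm above the slot floor, narrowing within 6 mm to an 18 mm bore that guides the driver's shank; the slot is the lowest 7 mm of it, 5.5 mm wide.
- stop_screw: The stop screw (origin on its axis). Turns with 0.05 N m of friction and stays; clockwise from above lowers it 2 mm per radian. Its end under the bridge is a sprung black round rubber foot (30 mm), 0.5 to 2.5 rad of turning above the homed block (not measured). At the touch it bears with 8 N, then 6 N more per mm; it turns and rubs, so the torque rises by 0.06 to 0.12 N m there. Wanted: 5 to 16 N.
- block_post (a point): Centre of the upright square post (16 x 16 mm, 36 mm tall) on the loose setting block; axes as the fixture's. It is 75 mm behind the block's leading end (+x) and 43 mm above its underside. Home, with the leading end at the end wall, it is at x = -55 mm in the fixture's frame; it starts 40 to 60 mm short of that, in the channel.
- setting_block: The loose steel setting block, 90 mm long (x), 40 mm wide (y), 25 mm high, 0.35 kg, with a post for gripping 30 mm behind its centre. Origin: centre of its underside.
- driver_grip (a point): Middle of the driver's round wooden handle (30 mm diameter, 66 mm long), on its axis; z up, away from the blade. Driver 114 mm long, 0.15 kg. The blade's end is 80 mm below this point; blade 15 mm wide along x, 4 mm thick, 8 mm tall; above it a round steel shank of 16 mm diameter up to the handle. Starts upright in the stand, at any turn.
- driver_stand: Fixed wooden block, 60 x 60 x 50 mm, with a vertical hole of 18 mm, 44 mm deep, in which the driver stands blade down. Origin: centre of its underside.
- spark_plug: Loose spark plug lying on the worktop, 78 mm long, to be left alone.
- feeler_gauge: Loose folded feeler gauge, 95 mm long, to be left alone.
- ratchet: Loose steel ratchet handle, 194 mm long, to be left alone.

How it is judged:
By the outcome, as a careful person would: the job done as asked, in the order asked, and still so for the second after the job is handed in, with the robot touching nothing.
It also fails if it takes over 51 s, if anything falls off the work surface, if the arm or the gripper's body presses on something with over 40 N, if the wrist force passes 120 N, or if a joint passes its speed limit or range.

## Robot

A 6-joint arm with a two-finger parallel gripper is mounted at the origin on a cart in front of the work surface, level with it; the furniture and walls round the work are solid. World frame = base frame: x ahead of the robot, y to its left, z up, the work surface at z = 0. Lengths are in m, angles in rad, forces in N, time in s.
With the tool pointing down it reaches from about 0.25 to 0.775 m from the base axis. Payload 4 kg.
Tool frame: the origin (TCP) lies at the very end of the fingers, on their centre line; the grasp point (between the pads) lies 19 mm behind it; x points along the fingers, y is the direction in which the jaws open and shut, and the axes are right-handed (so a half turn about x gives the same grasp; the last joint's range is limited). The gripper opens to 94 mm and grips with 3 to 60 N. Pads are 16 mm wide; open, the fingers measure 119 mm over their backs; the gripper's body (75 mm by 177 mm) begins 78 mm behind the grasp point.
Start: joints at [-1.26, 0.087, 1.371, -0, 1.684, -0.103], TCP at [0.221, -0.504, 0.206] pointing down, gripper open.
Joint ranges: [-3.1, 3.1], [-0.76, 2.03], [0.27, 2.55], [-1.08, 4.22], [0.17, 2.65], [-2.57, 2.57]. Speed limits (rad/s): [2.79, 2.79, 3.14, 3.14, 3.14, 3.14].

## Interface

Orientations are given as [roll, pitch, yaw] about the fixed x, y, z axes, in that order (R = Rz(yaw) Ry(pitch) Rx(roll)).
In Python, from bench import robot gives the robot as it stands.
- The arm moves only by the tool carry_out, never from a script. Its argument "targets" is a list of rows, each a list of 5 numbers: the closure, from 0 (fully open) to 1 (shut), then the shift along the tool's x, y, z in cm, then the turn about the tool's x in degrees. In form: [[fingers, tx, ty, tz, turn], ...]. A call has 1 to 20 rows; each row shifts and turns the commanded pose from where the row before left it, along the tool's axes as they then stand; what a row does not reach is not made up. A row lasts 1/10 s, in which the tool goes at most 50 mm and 8.59 degrees, less where a joint would pass 70% of its speed; a pose out of reach is approached as far as the arm can. A call is refused whole if a number of a shift passes 5 or a number of a turn 8.59, either way. A call with a gripper value outside its range is refused whole. The fingers move at their own pace and stop on an object; the grip force is fixed at half the most. Time passes only in rows, so rows that do not move let the fingers close. It gives the time, the measured TCP pose, the force and the opening at its end, in the units of the state.
- robot.get_obs(): the state, without advancing time (a new reading comes with each control period).
- robot.snapshot(name): name is "side" or "top"; returns a dict with "image" (400x640x3 uint8, red, green, blue), "camera_matrix" (3x3 intrinsics, pixels), "pose" (4x4, takes a point from camera to world coordinates). Camera axes: x right, y up, looking along -z (the intrinsics and any distortion apply to the point x, -y, -z); pixel columns grow to the right and rows downward; lengths in m; the calibration is good to about 2 mm. A picture is of the moment at which its call begins. There is no depth.
- robot.close_job(): hands the job in, once; it reports no verdict.
The state is a dict: "time": time; "joint_positions": joint angles; "qvel": joint speeds; "joint_torque": joint torques, N m; "tool_pos": TCP position; "ee_rot": TCP orientation; "wrist_force": force on the tool from outside, world axes, zero at the start; "wrist_torque": the same for the moment, N m; "width": finger opening in m.
Only numpy, scipy, OpenCV 4.12 (cv2) and the standard library are available. Lean on these libraries where they do the work, as an engineer would, in place of code of your own. Each camera call takes 0.05 s, during which the arm holds its last target. There are 200 camera calls.

## Working session

There is one attempt and no reset: what is moved stays moved. The work goes in short steps, Python scripts to look and compute and a tool call to move; the robot and the scene stay as the last step left them, time stands still between calls to the robot, and variables do not carry over. Pictures are saved under pics/ and viewed, about 8 in all and at most 12, crops included, and the job is handed in when it is done.

Besides the shell and the picture viewer there is one more tool, called after "Request:" in YAML: its name, and indented under it one key for each argument. carry_out: Moves the arm, as the interface text tells. Its arguments: {"type":"object","properties":{"targets":{"type":"array","items":{"type":"array","items":{"type":"number"}}}},"required":["targets"]}

```bash
mkdir -p pics; ls; python3 - <<'E'
from bench import robot
import cv2,numpy as np
for n in("top","side"):
    s=robot.snapshot(n); cv2.imwrite(f"pics/{n}0.png",s["image"][...,::-1]); print(n,s["camera_matrix"].round(1).tolist(),s["pose"].round(4).tolist(),[k for k in s])
o=robot.get_obs(); print(o)
E
```

```text
pics
top [[512.8, 0.0, 323.7], [0.0, 512.8, 197.9], [0.0, 0.0, 1.0]] [[0.027, 0.9934, -0.1114, 0.3849], [-0.9987, 0.0318, 0.0409, 0.3988], [0.0442, 0.1101, 0.9929, 0.9467], [0.0, 0.0, 0.0, 1.0]] ['image', 'camera_matrix', 'pose']
side [[365.1, 0.0, 317.9], [0.0, 365.1, 201.9], [0.0, 0.0, 1.0]] [[0.9962, -0.052, 0.0695, 0.52], [0.0864, 0.6696, -0.7377, -0.2549], [-0.0082, 0.7409, 0.6715, 0.6667], [0.0, 0.0, 0.0, 1.0]] ['image', 'camera_matrix', 'pose']
{'time': 0.1, 'joint_positions': array([-1.26012134e+00,  8.78602318e-02,  1.37204767e+00, -3.91375175e-05,
        1.68358526e+00, -1.03086554e-01]), 'qvel': array([ 0.00139947, -0.0001244 , -0.00399771,  0.00012438, -0.00035234,
       -0.00079345]), 'joint_torque': array([ 1.63884313e-03, -3.41252875e+01, -3.03302264e+01,  7.19170365e-02,
        3.04680713e-02, -9.20683715e-05]), 'tool_pos': array([ 0.22097565, -0.50314008,  0.20446075]), 'ee_rot': array([-1.65341899,  1.56889542,  1.90193084]), 'wrist_force': array([-0.37215252,  0.29281206, -0.10281184]), 'wrist_torque': array([ 0.05041928,  0.05863885, -0.02244441]), 'width': 0.09350182902968861}
```

View pics/top0.png

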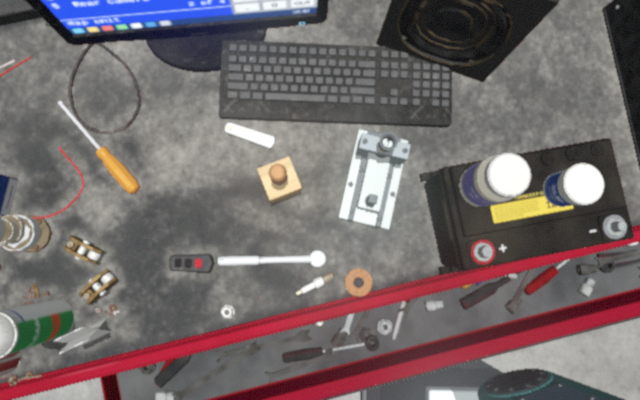

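View pics/side0.png

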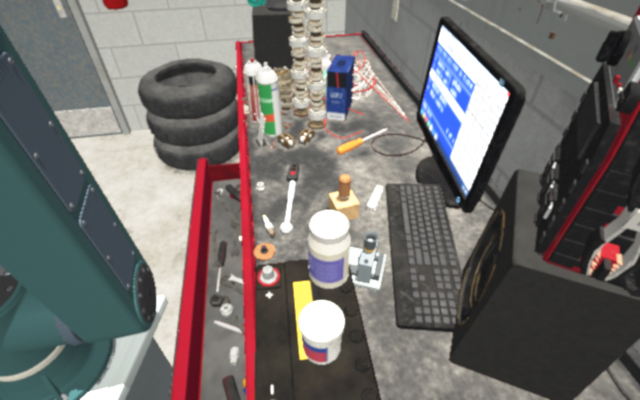

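Top view: fixture with post at about (371,199), screw head (387,143), driver in its stand at (278,173); a battery with jars to the right of the fixture. Taking an enlarged crop.

```bash
python3 - <<'E'
import cv2
a=cv2.imread("pics/top0.png")[115:240,240:430]; b=cv2.imread("pics/side0.png")[160:300,290:400]
A=cv2.resize(a,None,fx=4,fy=4,interpolation=cv2.INTER_CUBIC);cv2.imwrite("pics/topc.png",A)
B=cv2.resize(b,None,fx=4,fy=4,interpolation=cv2.INTER_CUBIC);cv2.imwrite("pics/sidec.png",B)
E
```

```text
(no output)
```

View pics/topc.png

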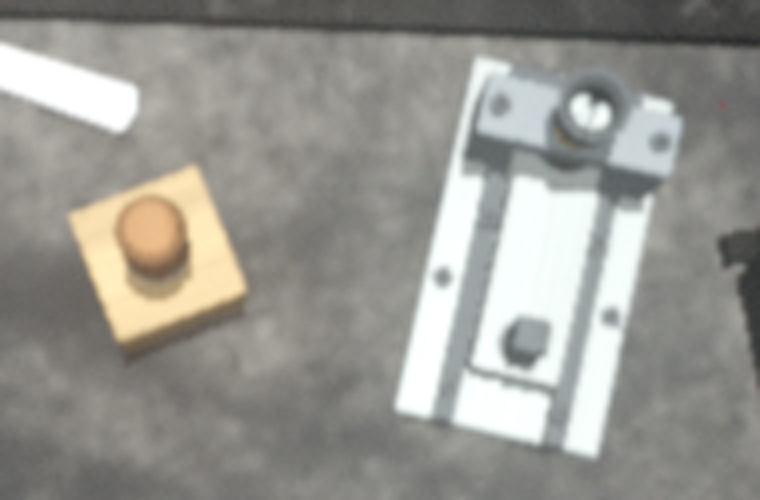

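View pics/sidec.png

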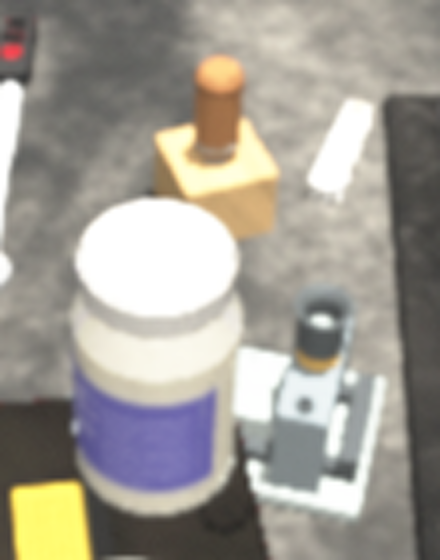

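Crop shows fixture corners (395,412), (600,458), (478,57); cup mouth (592,105), post top (531,332), handle top (153,232). The side crop confirms the cup clear, jar to its left.

```bash
cat > h.py <<'E'
import numpy as np, cv2
from bench import robot
from scipy.optimize import least_squares
def load(n):
    s=robot.snapshot(n); return s["image"][...,::-1].copy(),s["camera_matrix"],s["pose"]
def ray(px,z,K,P):
    d=P[:3,:3]@np.array([(px[0]-K[0,2])/K[0,0],-(px[1]-K[1,2])/K[1,1],-1]); o=P[:3,3]
    return o+d*(z-o[2])/d[2]
def proj(p,K,P):
    c=P[:3,:3].T@(np.asarray(p)-P[:3,3]); return np.array([K[0,2]-K[0,0]*c[0]/c[2],K[1,2]+K[1,1]*c[1]/c[2]])
E
python3 - <<'E'
from h import *
_,K,P=load("top")
c=lambda x,y:((x+.5)/4-.5+240,(y+.5)/4-.5+115)
obs=[((-.135,.048,.012),c(395,412)),((-.135,-.048,.012),c(600,458)),((.036,.048,.012),c(478,57)),((0,0,.113),c(592,105))]
def W(q,l): a=q[2];return np.array([q[0]+np.cos(a)*l[0]-np.sin(a)*l[1],q[1]+np.sin(a)*l[0]+np.cos(a)*l[1],l[2]])
f=lambda q:np.concatenate([proj(W(q,l),K,P)-p for l,p in obs])
r=least_squares(f,[.5,.3,0]);print("fix",r.x,r.fun.round(2))
for n,p,z in(("post",c(533,330),.073),("handle",c(153,232),.120),("mouth",c(592,105),.113),("slotA",c(588,95),.088),("slotB",c(597,125),.088)):
    w=ray(p,z,K,P);a=r.x[2];d=w[:2]-r.x[:2];print(n,w.round(4),"fixframe",(np.cos(a)*d[0]+np.sin(a)*d[1]).round(4),(-np.sin(a)*d[0]+np.cos(a)*d[1]).round(4))
print("home post",W(r.x,(-.055,0,.055)))
_,K,P=load("side")
B=lambda x,y:((x+.5)/4-.5+290,(y+.5)/4-.5+160)
print("side handle",ray(B(219,80),.116,K,P),"mouth",ray(B(325,302),.113,K,P))
print("jar lid near", [ray((x,225),z,K,P).round(3).tolist() for x in(310,350) for z in (.15,.25)])
_,K,P=load("top"); print([ray((490,175),z,K,P).round(3).tolist() for z in (.1,.2,.25)],[ray((430,175),z,K,P).round(3).tolist() for z in (.1,.2)])
E
```

```text
fix [ 0.57737598  0.25893833 -0.19573245] [ 0.06 -0.02 -0.21  0.19 -0.8  -0.25  0.85  0.06]
post [0.4869 0.278  0.073 ] fixframe -0.0924 0.0011
handle [0.5166 0.4404 0.12  ] fixframe -0.0949 0.1661
mouth [0.5774 0.2604 0.113 ] fixframe -0.0002 0.0014
slotA [0.5875 0.258  0.088 ] fixframe 0.0101 0.0011
slotB [0.5745 0.2539 0.088 ] fixframe -0.0018 -0.0054
home post [0.52342618 0.269635   0.055     ]
side handle [0.51967335 0.43445065 0.116     ] mouth [0.57972008 0.26075607 0.113     ]
jar lid near [[0.457, 0.244, 0.15], [0.469, 0.147, 0.25], [0.535, 0.25, 0.15], [0.532, 0.152, 0.25]]
[[0.528, 0.083, 0.1], [0.511, 0.12, 0.2], [0.503, 0.139, 0.25]] [[0.524, 0.186, 0.1], [0.508, 0.211, 0.2]]
```

```bash
python3 - <<'E'
from h import *
from scipy.spatial.transform import Rotation as R
o=robot.get_obs(); M=R.from_euler('xyz',o["ee_rot"]).as_matrix(); print(M.round(3),o["time"])
im=[];
for n,(x,y) in(("top",(387,142)),("side",(371,238))):
    I,K,P=load(n); a=cv2.resize(I[y-13:y+13,x-13:x+13],None,fx=15,fy=15,interpolation=cv2.INTER_CUBIC); im.append(a)
cv2.imwrite("pics/slot.png",np.hstack(im))
E
```

```text
[[-0.     0.402 -0.916]
 [ 0.001 -0.916 -0.402]
 [-1.    -0.001 -0.   ]] 0.25
```

View pics/slot.png

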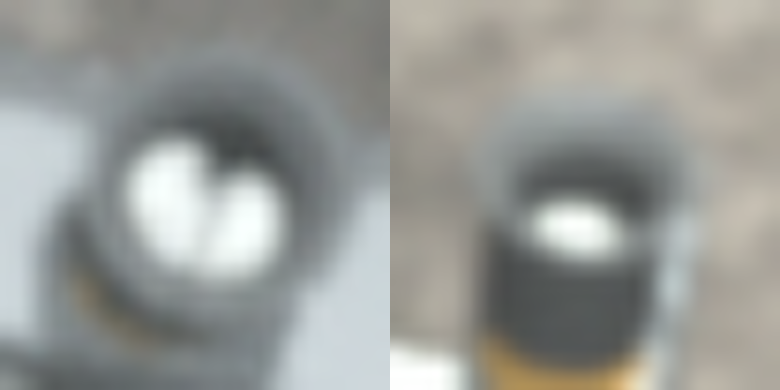

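Slot line runs about (225,150)→(200,265) in the left panel, i.e. roughly along the fixture's x. Raising and turning now; slot angle numerically at the same time afterwards.

Request:
carry_out:
  targets:
    - [0,-0.9,0,0,-8.54]
    - [0,-0.9,0,0,-8.54]
    - [0,-0.9,0,0,-8.54]
    - [0,-0.9,0,0,-8.54]
    - [0,-0.9,0,0,-8.54]
    - [0,-0.9,0,0,-8.54]
    - [0,-0.9,0,0,-8.54]
    - [0,-0.9,0,0,-8.54]
    - [0,-0.9,0,0,-8.54]
    - [0,-0.9,0,0,-8.54]
    - [0,-0.9,0,0,-8.54]
    - [0,-0.9,0,0,-8.54]
    - [0,-0.9,0,0,-8.54]
    - [0,-0.9,0,0,-8.54]
    - [0,-0.9,0,0,-8.54]
    - [0,-0.9,0,0,-8.54]
    - [0,-0.9,0,0,-8.54]

```text
time: 2.05
tool_pos: [0.2393, -0.4971, 0.3586]
ee_rot: [-2.528, 1.565, -2.756]
wrist_force: [0.8, -1.4, -0.3]
width: 0.0939
```

```bash
python3 - <<'E'
from h import *
I,K,P=load("top"); g=cv2.cvtColor(I,cv2.COLOR_BGR2GRAY).astype(np.float32)
c=np.array([.5776,.2603]); n=81; s=.00025
# rectify land plane z=.095 ; axes world x (rows up), y (cols left)
xs=(np.arange(n)-40)*s
mx=np.zeros((n,n),np.float32);my=mx.copy()
for i,a in enumerate(xs):
    for j,b in enumerate(xs):
        p=proj((c[0]+a,c[1]+b,.095),K,P); mx[i,j],my[i,j]=p
r=cv2.remap(g,mx,my,cv2.INTER_CUBIC)
A,B=np.meshgrid(xs,xs,indexing='ij')
best=[]
for off in np.arange(-.003,.0031,.0005):
  for d in range(-90,90,3):
    t=np.radians(d); u=A*np.cos(t)+B*np.sin(t); v=-A*np.sin(t)+B*np.cos(t)-off
    m=(np.hypot(A,B)<.0065); k=m&(abs(v)<.002); l=m&(abs(v)>.003)
    best.append((r[l].mean()-r[k].mean(),d,off))
print(sorted(best)[::-1][:8])
E
```

```text
[(np.float32(17.79869), -24, np.float64(-0.0015)), (np.float32(17.667648), -21, np.float64(-0.0015)), (np.float32(17.619247), -27, np.float64(-0.001)), (np.float32(17.235504), -18, np.float64(-0.0015)), (np.float32(17.229218), -27, np.float64(-0.0015)), (np.float32(17.205505), -24, np.float64(-0.001)), (np.float32(17.19696), -30, np.float64(-0.001)), (np.float32(17.185364), -18, np.float64(-0.002))]
```

```bash
cat >> h.py <<'E'
from scipy.spatial.transform import Rotation as Rt
def st(tgt=None):
    o=robot.get_obs(); M=Rt.from_euler('xyz',o["ee_rot"]).as_matrix()
    print("t",round(o["time"],2),"tcp",o["tool_pos"].round(4),"yawY",np.degrees(np.arctan2(M[1,1],M[0,1])).round(2),"xax",M[:,0].round(3),"q",o["joint_positions"].round(3),"F",o["wrist_force"].round(2),"T",o["wrist_torque"].round(3),"w",round(o["width"],4))
    if tgt is not None: print("tool shift cm",(M.T@(np.array(tgt)-o["tool_pos"])*100).round(2))
    return o,M
E
python3 -c "
from h import *
st((.4865,.2775,.355))"
```

```text
t 2.1 tcp [ 0.2433 -0.4957  0.3604] yawY 77.16 xax [-0.002 -0.004 -1.   ] q [-1.215  0.114  1.036 -0.003  1.989 -2.563] F [1.14 0.47 0.86] T [ 0.123 -0.189 -0.005] w 0.0937
tool shift cm [ 0.19 80.8   6.53]
```

Request:
carry_out:
  targets:
    - [0,0,4.75,0.38,0]
    - [0,0,4.75,0.38,0]
    - [0,0,4.75,0.38,0]
    - [0,0,4.75,0.38,0]
    - [0,0,4.75,0.38,0]
    - [0,0,4.75,0.38,0]
    - [0,0,4.75,0.38,0]
    - [0,0,4.75,0.38,0]
    - [0,0,4.75,0.38,0]
    - [0,0,4.75,0.38,0]
    - [0,0,4.75,0.38,0]
    - [0,0,4.75,0.38,0]
    - [0,0,4.75,0.38,0]
    - [0,0,4.75,0.38,0]
    - [0,0,4.75,0.38,0]
    - [0,0,4.75,0.38,0]
    - [0,0,4.75,0.38,0]
    - [0,0,0,0,0]
    - [0,0,0,0,0]

```text
time: 4.0
tool_pos: [0.4846, 0.2766, 0.3543]
ee_rot: [-2.442, 1.563, -2.666]
wrist_force: [-0.0, 0.1, -0.3]
width: 0.0943
```

```bash
python3 -c "
from h import *
st((.4865,.2775,.16))"
```

```text
t 4.0 tcp [0.4846 0.2766 0.3543] yawY 77.14 xax [-0.007 -0.004 -1.   ] q [ 4.170e-01  1.330e-01  1.027e+00 -1.000e-03  1.990e+00 -9.290e-01] F [-0.    0.13 -0.34] T [ 0.023 -0.167 -0.005] w 0.0943
tool shift cm [19.43  0.23  0.28]
```

Request:
carry_out:
  targets:
    - [0,4.0,0.23,0.28,-1.66]
    - [0,5,0,0,0]
    - [0,5,0,0,0]
    - [0,5,0,0,0]
    - [0,4.0,0,0,0]
    - [0,2,0,0,0]
    - [0,0,0,0,0]
    - [0,0,0,0,0]

```text
time: 4.8
tool_pos: [0.4873, 0.2762, 0.1072]
ee_rot: [-2.475, 1.568, -2.673]
wrist_force: [0.2, -0.8, 0.0]
width: 0.0938
```

```bash
python3 - <<'E'
from h import *
st((.4865,.2775,.042))
a=cv2.resize(load("top")[0][120:240,310:470],None,fx=4,fy=4,interpolation=cv2.INTER_CUBIC)
b=cv2.resize(load("side")[0][180:320,300:440],None,fx=3.43,fy=3.43,interpolation=cv2.INTER_CUBIC)[:480]
a=cv2.resize(a,(500,375)); b=cv2.resize(b,(300,300)); c=np.zeros((375,800,3),np.uint8); c[:,:500]=a; c[:300,500:]=b
cv2.imwrite("pics/p5.png",c)
E
```

```text
t 4.8 tcp [0.4873 0.2762 0.1072] yawY 78.61 xax [-0.003 -0.001 -1.   ] q [ 0.415  0.151  1.496 -0.     1.498 -0.958] F [ 0.24 -0.77  0.  ] T [ 0.041 -0.133 -0.061] w 0.0938
tool shift cm [ 6.52  0.13 -0.09]
```

View pics/p5.png

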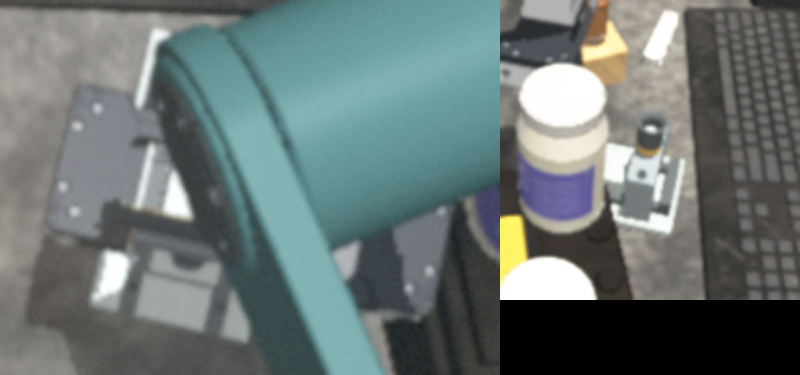

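Fingers straddle the post, jar just beyond the gripper body's right end (crop ~470,210). I check battery/jar clearance before descending.

```bash
python3 - <<'E'
from h import *
_,K,P=load("top");_,K2,P2=load("side")
def X(a,b):
    f=lambda p:np.r_[proj(p,K,P)-a,proj(p,K2,P2)-b]
    r=least_squares(f,[.5,.15,.15]); return r.x.round(3),r.fun.round(1)
# side panel scale: 300px for 140px from (300,180)
sd=lambda x,y:(300+(x-500)*140/300,180+y*140/300)
print("battery corner",X((425,177),(350,262)),X((425,177),sd(610,195)))
print("lid centre",X((509,175),sd(563,95)))
print("jar left edge lid z.25",ray((484,172),.25,K,P))
E
```

```text
battery corner (array([0.529, 0.195, 0.1  ]), array([-0.5, -4.7, -5.4,  0.8])) (array([0.532, 0.19 , 0.079]), array([-0.5, -4.7, -5.4,  0.8]))
lid centre (array([0.5  , 0.124, 0.278]), array([-0.1, -0.8, -0.9,  0.1]))
jar left edge lid z.25 [0.50654276 0.14722989 0.25      ]
```

Request:
carry_out:
  targets:
    - [0,2.0,0.13,0,0]
    - [0,2.0,0,0,0]
    - [0,1.5,0,0,0]
    - [0,0.8,0,0,0]
    - [0,0,0,0,0]
    - [1,0,0,0,0]
    - [1,0,0,0,0]
    - [1,0,0,0,0]
    - [1,0,0,0,0]
    - [1,0,0,0,0]
    - [1,0,0,0,0]
    - [1,0,0,0,0]

```text
time: 6.2
tool_pos: [0.4867, 0.2784, 0.0427]
ee_rot: [-2.547, 1.566, -2.744]
wrist_force: [0.1, 0.1, 0.8]
width: 0.0413
```

```bash
python3 -c "
from h import *
st((.5236,.2703,.042))"
```

```text
t 6.2 tcp [0.4867 0.2784 0.0427] yawY 78.71 xax [-0.005 -0.002 -1.   ] q [ 0.418  0.202  1.571  0.     1.374 -0.955] F [0.09 0.06 0.76] T [-0.004 -0.152  0.001] w 0.0413
tool shift cm [ 0.05 -0.07  3.78]
```

Request:
carry_out:
  targets:
    - [1,0,0,0,0]
    - [1,0,0,0,0]
    - [1,0,0,0,0]
    - [1,0,0,0,0]
    - [1,0,0,0,0]
    - [1,0,0,0,0]
    - [1,0,0,0.3,0]
    - [1,0,0,0.5,0]
    - [1,0,0,0.5,0]
    - [1,0,0,0.5,0]
    - [1,0,0,0.5,0]
    - [1,0,0,0.5,0]
    - [1,0,0,0,0]

```text
time: 7.5
tool_pos: [0.5119, 0.2727, 0.0428]
ee_rot: [-2.672, 1.56, -2.869]
wrist_force: [-7.2, -3.8, 6.2]
width: 0.0155
```

```bash
python3 -c "
from h import *
st((.5236,.2703,.042))"
```

```text
t 7.5 tcp [0.5119 0.2727 0.0428] yawY 78.71 xax [-0.01  -0.003 -1.   ] q [ 3.910e-01  2.470e-01  1.517e+00  1.000e-03  1.389e+00 -9.830e-01] F [-7.2  -3.79  6.17] T [-4.840e-01  1.063e+00 -1.000e-03] w 0.0155
tool shift cm [ 0.07 -0.    1.19]
```

Request:
carry_out:
  targets:
    - [1,0,0,0.3,0]
    - [1,0,0,0.3,0]
    - [1,0,0,0.2,0]
    - [1,0,0,0,0]
    - [1,0,0,0,0]

```text
time: 8.0
tool_pos: [0.519, 0.2712, 0.0428]
ee_rot: [-2.694, 1.559, -2.891]
wrist_force: [-8.5, -2.3, 7.8]
width: 0.0159
```

```bash
python3 -c "
from h import *
st((.5236,.2703,.042))"
```

```text
t 8.0 tcp [0.519  0.2712 0.0428] yawY 78.73 xax [-0.012 -0.003 -1.   ] q [ 0.384  0.259  1.502  0.002  1.393 -0.991] F [-8.53 -2.3   7.84] T [-0.525  1.31  -0.043] w 0.0159
tool shift cm [0.07 0.01 0.47]
```

Request:
carry_out:
  targets:
    - [1,0,0,0.2,0]
    - [1,0,0,0.2,0]
    - [1,0,0,0,0]

```text
time: 8.3
tool_pos: [0.5228, 0.2704, 0.0428]
ee_rot: [-2.698, 1.559, -2.895]
wrist_force: [-9.0, -3.0, 8.0]
width: 0.0157
```

Request:
carry_out:
  targets:
    - [1,0,0,0.1,0]
    - [1,0,0,0,0]

```text
time: 8.5
tool_pos: [0.5235, 0.2703, 0.0428]
ee_rot: [-2.71, 1.558, -2.907]
wrist_force: [-9.8, -3.0, 7.0]
width: 0.0157
```

Request:
carry_out:
  targets:
    - [1,0,0,0.1,0]
    - [1,0,0,0,0]

```text
time: 8.7
tool_pos: [0.5245, 0.2701, 0.0429]
ee_rot: [-2.709, 1.558, -2.906]
wrist_force: [-10.3, -2.3, 7.7]
width: 0.0156
```

Request:
carry_out:
  targets:
    - [1,0,0,0.1,0]
    - [1,0,0,0,0]

```text
time: 8.9
tool_pos: [0.5255, 0.2699, 0.0429]
ee_rot: [-2.71, 1.558, -2.906]
wrist_force: [-10.2, -2.3, 8.2]
width: 0.0158
```

Request:
carry_out:
  targets:
    - [1,0,0,0.15,0]
    - [1,0,0,0.15,0]
    - [1,0,0,0,0]

```text
time: 9.2
tool_pos: [0.5261, 0.2697, 0.0428]
ee_rot: [-2.8, 1.553, -2.996]
wrist_force: [-15.9, -2.2, 11.1]
width: 0.0153
```

Request:
carry_out:
  targets:
    - [1,0,0,0.15,0]
    - [1,0,0,0.15,0]
    - [1,0,0,0,0]

```text
time: 9.5
tool_pos: [0.5266, 0.2697, 0.0427]
ee_rot: [-2.854, 1.548, -3.049]
wrist_force: [-20.2, -1.6, 13.8]
width: 0.0158
```

Request:
carry_out:
  targets:
    - [1,0,0,0.15,0]
    - [1,0,0,0.15,0]
    - [1,0,0,0,0]

```text
time: 9.8
tool_pos: [0.5273, 0.2695, 0.0426]
ee_rot: [-2.88, 1.543, -3.075]
wrist_force: [-25.2, -1.1, 16.1]
width: 0.016
```

Request:
carry_out:
  targets:
    - [1,0,0,-0.3,0]
    - [1,0,0,-0.2,0]
    - [1,0,0,0,0]
    - [0.6,0,0,0,0]
    - [0.5,0,0,0,0]
    - [0.3,0,0,0,0]
    - [0,0,0,0,0]
    - [0,0,0,0,0]
    - [0,0,0,0,0]

```text
time: 10.7
tool_pos: [0.533, 0.2692, 0.0424]
ee_rot: [-2.564, 1.566, -2.761]
wrist_force: [0.0, -0.2, 0.4]
width: 0.0606
```

```bash
python3 -c "
from h import *
st((.5166,.4395,.067))"
```

```text
t 10.7 tcp [0.533  0.2692 0.0424] yawY 78.7 xax [-0.005 -0.002 -1.   ] q [ 0.373  0.279  1.478 -0.     1.39  -1.001] F [ 0.01 -0.15  0.4 ] T [ 0.036 -0.027  0.027] w 0.0606
tool shift cm [-2.48 16.37 -4.95]
```

Request:
carry_out:
  targets:
    - [0,-3,0,0,0]
    - [0,-4,0,0,0]
    - [0,-5,0,0,0]
    - [0,0,4,-1.2,0]
    - [0,0,4,-1.2,0]
    - [0,0,4,-1.2,0]
    - [0,0,4.2,-1.2,0]
    - [0,0,0,0,0]
    - [0,0,0,0,0]

```text
time: 11.6
tool_pos: [0.5176, 0.4382, 0.1614]
ee_rot: [-2.406, 1.564, -2.601]
wrist_force: [-0.1, -1.0, 0.9]
width: 0.0942
```

```bash
python3 - <<'E'
from h import *
st((.5175,.438,.067))
a=load("top")[0][120:220,250:430]; b=load("side")[0][160:300,290:400]
a=cv2.resize(a,(540,300),interpolation=cv2.INTER_CUBIC); b=cv2.resize(b,(236,300),interpolation=cv2.INTER_CUBIC)
cv2.imwrite("pics/p6.png",np.hstack([a,b]))
E
```

```text
t 11.6 tcp [0.5176 0.4382 0.1614] yawY 78.81 xax [-0.005 -0.003 -1.   ] q [ 0.619  0.391  1.09   0.     1.666 -0.757] F [-0.06 -1.01  0.95] T [ 0.066 -0.171  0.011] w 0.0942
tool shift cm [9.44 0.02 0.04]
```

View pics/p6.png

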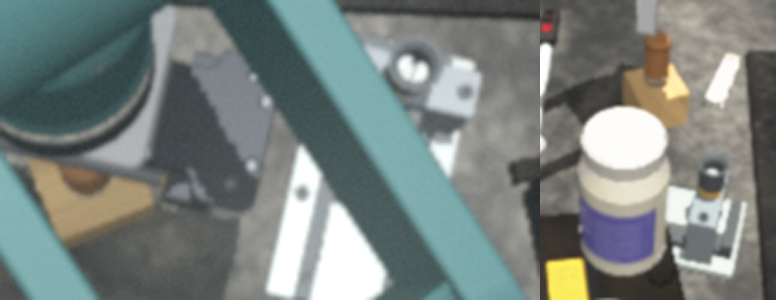

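Request:
carry_out:
  targets:
    - [0,3,0,0,0]
    - [0,3,0,0,0]
    - [0,2.5,0,0,0]
    - [0,0.9,0,0,0]
    - [0.5,0,0,0,0]
    - [1,0,0,0,0]
    - [1,0,0,0,0]
    - [1,0,0,0,0]
    - [1,0,0,0,0]
    - [1,0,0,0,0]
    - [1,0,0,0,0]
    - [1,0,0,0,0]
    - [1,0,0,0,0]
    - [1,0,0,0,0]
    - [1,0,0,0,0]

```text
time: 13.2
tool_pos: [0.5177, 0.439, 0.0683]
ee_rot: [3.09, 1.567, 2.893]
wrist_force: [1.4, 4.4, -1.9]
width: 0.0296
```

```bash
python3 -c "
from h import *
st((.5776,.2603,.067))"
```

```text
t 13.2 tcp [0.5177 0.439  0.0683] yawY 78.75 xax [-0.004  0.001 -1.   ] q [ 0.618  0.431  1.223  0.003  1.491 -0.756] F [ 1.42  4.4  -1.87] T [ 1.165 -0.347 -0.002] w 0.0296
tool shift cm [  0.09 -16.36   9.36]
```

Request:
carry_out:
  targets:
    - [1,-1,0,0,0]
    - [1,-2,0,0,0]
    - [1,-2,0,0,0]
    - [1,-3,0,0,0]
    - [1,-3,0,0,0]
    - [1,-3,0,0,0]
    - [1,-1,0,0,0]
    - [1,0,0,0,0]
    - [1,0,0,0,0]

```text
time: 14.1
tool_pos: [0.5177, 0.4371, 0.216]
ee_rot: [-2.401, 1.562, -2.599]
wrist_force: [-0.1, -0.6, -1.9]
width: 0.0294
```

```bash
python3 - <<'E'
from h import *
o,M=st((.5776,.2603,.215))
I,K,P=load("side"); g=o["tool_pos"]-.019*M[:,0]; t=g+.08*M[:,0]
print("exp tip px",proj(t,K,P),"grip",proj(g,K,P))
u,v=proj((g+t)/2,K,P).astype(int)
cv2.imwrite("pics/p7.png",cv2.resize(I[v-35:v+45,u-40:u+40],(720,720)[:2] if 0 else (600,600),interpolation=cv2.INTER_CUBIC)); print("crop origin",u-40,v-35,"x7.5")
E
```

```text
t 14.1 tcp [0.5177 0.4371 0.216 ] yawY 78.7 xax [-0.007 -0.004 -1.   ] q [ 6.170e-01  3.840e-01  9.920e-01  1.000e-03  1.774e+00 -7.560e-01] F [-0.1  -0.62 -1.88] T [ 0.081 -0.127  0.018] w 0.0294
tool shift cm [  0.14 -16.16   9.34]
exp tip px [344.04742151 165.89752693] grip [345.78045913 136.36413711]
crop origin 304 116 x7.5
```

View pics/p7.png

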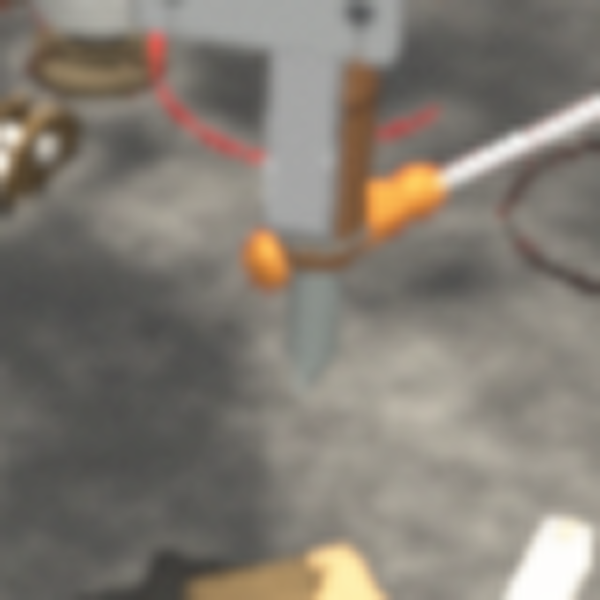

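Blade tip at (308,388) in the crop (full ≈345,167.7), within ~2 mm of expected; it is seen nearly edge-on, so the blade's width lies about along world y. Moving over the screw and turning CCW so the slot can be found by turning clockwise.

Request:
carry_out:
  targets:
    - [1,0,-3.2,1.87,0]
    - [1,0,-3.2,1.87,0]
    - [1,0,-3.2,1.87,0]
    - [1,0,-3.2,1.87,0]
    - [1,0,-3.36,1.86,0]
    - [1,0,0,0,-8]
    - [1,0,0,0,-8]
    - [1,0,0,0,-8]
    - [1,0,0,0,-8]
    - [1,0,0,0,-8]
    - [1,0,0,0,-8]
    - [1,0,0,0,-8]
    - [1,0,0,0,-8]
    - [1,0,0,0,-8]
    - [1,0,0,0,0]
    - [1,0,0,0,0]

```text
time: 15.75
tool_pos: [0.5775, 0.2608, 0.2163]
ee_rot: [2.471, 1.562, -2.756]
wrist_force: [-0.6, 0.3, -1.1]
width: 0.0292
```

```bash
python3 - <<'E'
from h import *
o,M=st((.5776,.2603,.20))
I,K,P=load("side"); g=o["tool_pos"]-.019*M[:,0]; t=g+.08*M[:,0]
print("exp tip px",proj(t,K,P),"mouth px",proj((.5776,.2603,.113),K,P))
u,v=proj((.5776,.2603,.12),K,P).astype(int)
cv2.imwrite("pics/p8.png",cv2.resize(I[v-50:v+30,u-40:u+40],(600,600),interpolation=cv2.INTER_CUBIC)); print("crop origin",u-40,v-50,"x7.5")
E
```

```text
t 15.75 tcp [0.5775 0.2608 0.2163] yawY 150.54 xax [-0.008 -0.003 -1.   ] q [ 0.335  0.281  1.124 -0.     1.745 -2.293] F [-0.56  0.34 -1.05] T [ 0.116 -0.111 -0.001] w 0.0292
tool shift cm [ 1.63 -0.04 -0.03]
exp tip px [371.43952567 220.51000589] mouth px [369.83796982 235.22872695]
crop origin 330 182 x7.5
```

View pics/p8.png

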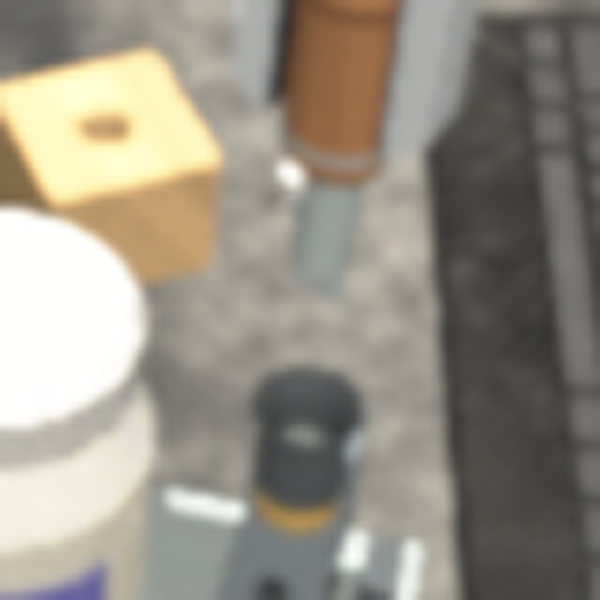

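Tip at (318,290), mouth centre (310,400): lined up to about 1 mm; blade broadside. Descending into the cup.

Request:
carry_out:
  targets:
    - [1,1,0,0,-7]
    - [1,1,0,0,-7]
    - [1,1,0,0,0]
    - [1,0.8,0,0,0]
    - [1,0.7,0,0,0]
    - [1,0.5,0,0,0]
    - [1,0,0,0,0]

```text
time: 16.5
tool_pos: [0.5785, 0.2605, 0.1688]
ee_rot: [2.567, 1.567, -2.414]
wrist_force: [0.8, -1.2, 0.6]
width: 0.0292
```

```bash
python3 -c "
from h import *
st((.5776,.2603,.161))"
```

```text
t 16.5 tcp [0.5785 0.2605 0.1688] yawY 164.63 xax [-0.003 -0.003 -1.   ] q [ 3.350e-01  2.880e-01  1.210e+00 -2.000e-03  1.648e+00 -2.539e+00] F [ 0.8  -1.15  0.56] T [-0.202 -0.25  -0.019] w 0.0292
tool shift cm [ 0.78  0.08 -0.04]
```

Request:
carry_out:
  targets:
    - [1,0.4,0,0,0]
    - [1,0.4,0,0,0]
    - [1,0.3,0,0,0]
    - [1,0,0,0,0]

```text
time: 16.9
tool_pos: [0.5787, 0.259, 0.1585]
ee_rot: [2.991, 1.565, -1.99]
wrist_force: [1.0, -4.9, 2.0]
width: 0.0296
```

Request:
carry_out:
  targets:
    - [1,0.2,0,0,0]
    - [1,0.2,0,0,0]
    - [1,0,0,0,0]

```text
time: 17.2
tool_pos: [0.5783, 0.2585, 0.153]
ee_rot: [2.812, 1.563, -2.169]
wrist_force: [0.3, -5.8, 1.3]
width: 0.0294
```

Request:
carry_out:
  targets:
    - [1,0,-0.05,-0.2,0]
    - [1,0.2,0,0,0]
    - [1,0.2,0,0,0]
    - [1,0,0,0,0]

```text
time: 17.6
tool_pos: [0.5782, 0.2582, 0.1496]
ee_rot: [2.556, 1.566, -2.423]
wrist_force: [0.9, -4.9, 2.6]
width: 0.0293
```

```bash
python3 -c "
from h import *
st((.5776,.2590,.150))"
```

```text
t 17.6 tcp [0.5782 0.2582 0.1496] yawY 164.68 xax [-0.004 -0.003 -1.   ] q [ 3.310e-01  2.920e-01  1.242e+00 -2.000e-03  1.612e+00 -2.543e+00] F [ 0.85 -4.95  2.64] T [-1.125 -0.292  0.048] w 0.0293
tool shift cm [-0.04  0.08  0.06]
```

Request:
carry_out:
  targets:
    - [1,0.1,-0.05,-0.18,0]
    - [1,0.1,0,0,0]
    - [1,0.1,0,0,0]
    - [1,0,0,0,0]

```text
time: 18.0
tool_pos: [0.5782, 0.2578, 0.1494]
ee_rot: [1.701, 1.569, 3.006]
wrist_force: [-0.9, -3.9, 10.9]
width: 0.0293
```

```bash
python3 -c "
from h import *
st((.5776,.2590,.150))"
```

```text
t 18.0 tcp [0.5782 0.2578 0.1494] yawY 164.74 xax [-0.002  0.    -1.   ] q [ 3.290e-01  2.890e-01  1.246e+00  1.000e-03  1.608e+00 -2.546e+00] F [-0.95 -3.95 10.87] T [-0.682  0.311  0.013] w 0.0293
tool shift cm [-0.06  0.09  0.1 ]
```

Blade bottomed at the slot-floor height (0.149 expected, 0.1494 with 11 N). Easing pressure and turning clockwise with torque readings.

Request:
carry_out:
  targets:
    - [1,-0.2,-0.02,-0.1,0]
    - [1,0,0,0,0]
    - [1,0,0,0,0]

```text
time: 18.3
tool_pos: [0.5781, 0.2573, 0.1495]
ee_rot: [1.49, 1.568, 2.794]
wrist_force: [-0.1, -0.6, 6.2]
width: 0.0295
```

```bash
python3 -c "
from h import *
st()"
```

```text
t 18.3 tcp [0.5781 0.2573 0.1495] yawY 164.75 xax [-0.003  0.001 -1.   ] q [ 3.280e-01  2.890e-01  1.246e+00  2.000e-03  1.609e+00 -2.547e+00] F [-0.08 -0.62  6.2 ] T [-0.085 -0.154 -0.034] w 0.0295
```

Request:
carry_out:
  targets:
    - [1,0.02,0,0,6]
    - [1,0.02,0,0,6]
    - [1,0,0,0,0]

```text
time: 18.6
tool_pos: [0.5778, 0.2573, 0.1494]
ee_rot: [1.851, 1.567, 2.945]
wrist_force: [-1.4, -0.5, 6.0]
width: 0.0294
```

```bash
python3 -c "
from h import *
st()"
```

```text
t 18.6 tcp [0.5778 0.2573 0.1494] yawY 152.67 xax [-0.004  0.001 -1.   ] q [ 3.280e-01  2.890e-01  1.247e+00  2.000e-03  1.609e+00 -2.336e+00] F [-1.45 -0.54  5.96] T [-0.143  0.108  0.06 ] w 0.0294
```

Request:
carry_out:
  targets:
    - [1,0.02,0,0,6]
    - [1,0.02,0,0,6]
    - [1,0,0,0,0]

```text
time: 18.9
tool_pos: [0.5776, 0.2575, 0.1489]
ee_rot: [1.991, 1.567, 2.875]
wrist_force: [-1.4, -1.1, 8.0]
width: 0.0297
```

```bash
python3 -c "
from h import *
st()"
```

```text
t 18.9 tcp [0.5776 0.2575 0.1489] yawY 140.67 xax [-0.004  0.001 -1.   ] q [ 3.280e-01  2.890e-01  1.247e+00  2.000e-03  1.608e+00 -2.127e+00] F [-1.36 -1.1   7.96] T [-0.104  0.133  0.047] w 0.0297
```

Torque 0.05–0.06 N m and the driver sinks 0.5 mm per 12°: the blade is engaged and the screw turns.

```bash
cat >> h.py <<'E'
def tz(n=4):
    T=[];F=[]
    for _ in range(n): robot.snapshot("top"); o=robot.get_obs(); T.append(o["wrist_torque"][2]); F.append(o["wrist_force"])
    M=Rt.from_euler('xyz',o["ee_rot"]).as_matrix()
    print("t %.2f Tz %.3f +- %.3f yaw %.2f z %.4f j6 %.3f"%(o["time"],np.mean(T),np.std(T),np.degrees(np.arctan2(M[1,1],M[0,1])),o["tool_pos"][2],o["joint_positions"][5]),"F",np.mean(F,0).round(1),"cmdgap j6 torque",o["joint_torque"][5].round(3))
E
python3 -c "
from h import *
tz()"
```

```text
t 19.10 Tz 0.001 +- 0.041 yaw 140.77 z 0.1489 j6 -2.128 F [-1.  -0.3  6.8] cmdgap j6 torque -0.003
```

Request:
carry_out:
  targets:
    - [1,0.02,0,0,5]
    - [1,0.02,0,0,5]
    - [1,0,0,0,0]

```text
time: 19.4
tool_pos: [0.5776, 0.2576, 0.1486]
ee_rot: [2.065, 1.567, 2.775]
wrist_force: [-1.2, -0.6, 7.0]
width: 0.0296
```

```bash
python3 -c "
from h import *
tz()"
```

```text
t 19.60 Tz -0.024 +- 0.016 yaw 130.78 z 0.1486 j6 -1.954 F [-0.9 -0.6  7.2] cmdgap j6 torque 0.002
```

Request:
carry_out:
  targets:
    - [1,0.02,0,0,5]
    - [1,0.02,0,0,5]
    - [1,0,0,0,0]

```text
time: 19.9
tool_pos: [0.5776, 0.2579, 0.1482]
ee_rot: [2.148, 1.567, 2.684]
wrist_force: [-0.8, -0.6, 6.8]
width: 0.0295
```

```bash
python3 -c "
from h import *
tz()"
```

```text
t 20.10 Tz -0.005 +- 0.030 yaw 120.78 z 0.1482 j6 -1.779 F [-1.2 -0.1  7.2] cmdgap j6 torque 0.003
```

Torque relaxes when holding, so I'll read it at the end of moving rows.

```bash
cat > r.py <<'E'
from h import *
o=robot.get_obs(); M=Rt.from_euler('xyz',o["ee_rot"]).as_matrix()
print("t %.2f Tz %.3f jt6 %.4f yaw %.2f z %.4f Fz %.1f w6 %.3f"%(o["time"],o["wrist_torque"][2],o["joint_torque"][5],np.degrees(np.arctan2(M[1,1],M[0,1])),o["tool_pos"][2],o["wrist_force"][2],o["qvel"][5]))
E
python3 r.py
```

```text
t 20.10 Tz -0.019 jt6 0.0031 yaw 120.78 z 0.1482 Fz 6.6 w6 -0.002
```

Request:
carry_out:
  targets:
    - [1,0.014,0,0,4]

```text
time: 20.2
tool_pos: [0.5776, 0.2579, 0.1481]
ee_rot: [2.188, 1.567, 2.654]
wrist_force: [-0.2, -0.7, 8.2]
width: 0.0293
```

```bash
python3 r.py
```

```text
t 20.20 Tz 0.063 jt6 -0.7867 yaw 116.69 z 0.1481 Fz 8.2 w6 0.729
```

Request:
carry_out:
  targets:
    - [1,0.014,0,0,4]

```text
time: 20.3
tool_pos: [0.5776, 0.258, 0.148]
ee_rot: [2.215, 1.567, 2.61]
wrist_force: [-1.8, 0.6, 8.1]
width: 0.0296
```

```bash
python3 r.py
```

```text
t 20.30 Tz 0.010 jt6 -0.5391 yaw 112.63 z 0.1480 Fz 8.1 w6 0.692
```

Request:
carry_out:
  targets:
    - [1,0.014,0,0,4]

```text
time: 20.4
tool_pos: [0.5777, 0.2581, 0.1478]
ee_rot: [2.24, 1.567, 2.565]
wrist_force: [-1.2, 0.5, 7.0]
width: 0.0296
```

```bash
python3 r.py
```

```text
t 20.40 Tz 0.053 jt6 -0.5292 yaw 108.63 z 0.1478 Fz 7.0 w6 0.690
```

Request:
carry_out:
  targets:
    - [1,0.014,0,0,4]

```text
time: 20.5
tool_pos: [0.5777, 0.2581, 0.1478]
ee_rot: [2.28, 1.567, 2.535]
wrist_force: [-1.7, 0.5, 7.2]
width: 0.0293
```

```bash
python3 r.py
```

```text
t 20.50 Tz 0.095 jt6 -0.5108 yaw 104.63 z 0.1478 Fz 7.2 w6 0.691
```

Request:
carry_out:
  targets:
    - [1,0.014,0,0,4]

```text
time: 20.6
tool_pos: [0.5777, 0.2582, 0.1477]
ee_rot: [2.296, 1.567, 2.481]
wrist_force: [-1.6, 1.3, 7.9]
width: 0.0294
```

```bash
python3 r.py
```

```text
t 20.60 Tz 0.125 jt6 -0.4554 yaw 100.64 z 0.1477 Fz 7.9 w6 0.690
```

Request:
carry_out:
  targets:
    - [1,0.014,0,0,4]

```text
time: 20.7
tool_pos: [0.5777, 0.2583, 0.1476]
ee_rot: [2.323, 1.567, 2.439]
wrist_force: [-1.6, 0.3, 8.1]
width: 0.0293
```

```bash
python3 r.py
```

```text
t 20.70 Tz 0.097 jt6 -0.4261 yaw 96.65 z 0.1476 Fz 8.1 w6 0.689
```

Request:
carry_out:
  targets:
    - [1,0.014,0,0,4]

```text
time: 20.8
tool_pos: [0.5777, 0.2584, 0.1475]
ee_rot: [2.333, 1.567, 2.379]
wrist_force: [-1.1, 1.7, 8.0]
width: 0.0295
```

```bash
python3 r.py
```

```text
t 20.80 Tz 0.157 jt6 -0.4194 yaw 92.66 z 0.1475 Fz 8.0 w6 0.690
```

Tz stepped from about 0.04 to about 0.12 N m near yaw 106°, about 14° ago; one small confirming turn.

Request:
carry_out:
  targets:
    - [1,0.014,0,0,4]

```text
time: 20.9
tool_pos: [0.5778, 0.2585, 0.1474]
ee_rot: [2.365, 1.567, 2.342]
wrist_force: [-0.8, 1.5, 7.3]
width: 0.0294
```

```bash
python3 r.py; python3 -c "
from h import *
tz(4)"
```

```text
t 20.90 Tz 0.146 jt6 -0.4109 yaw 88.66 z 0.1474 Fz 7.3 w6 0.691
t 21.10 Tz 0.137 +- 0.032 yaw 88.82 z 0.1474 j6 -1.221 F [-0.   1.2  7.6] cmdgap j6 torque 0.129
```

Torque now holds at 0.137 N m even at rest: the foot bears, about 17° past first touch. Releasing.

Request:
carry_out:
  targets:
    - [1,-0.15,0,0,0]
    - [1,0,0,0,0]
    - [0.6,0,0,0,0]
    - [0.4,0,0,0,0]
    - [0.2,0,0,0,0]
    - [0,0,0,0,0]
    - [0,0,0,0,0]
    - [0,0,0,0,0]
    - [0,0,0,0,0]
    - [0,0,0,0,0]
    - [0,-1,0,0,0]
    - [0,-2,0,0,0]
    - [0,-3,0,0,0]
    - [0,-4,0,0,0]
    - [0,-5,0,0,0]
    - [0,-5,0,0,0]
    - [0,0,0,0,0]

```text
time: 22.8
tool_pos: [0.5802, 0.2569, 0.3584]
ee_rot: [0.322, 1.558, 0.299]
wrist_force: [0.5, -0.2, -0.5]
width: 0.0941
```

```bash
python3 -c "
from h import *
st((.3,.26,.35))"
```

```text
t 22.8 tcp [0.5802 0.2569 0.3584] yawY 88.72 xax [ 0.013  0.004 -1.   ] q [ 0.328  0.303  0.816 -0.     2.01  -1.221] F [ 0.47 -0.22 -0.5 ] T [ 0.068 -0.154  0.012] w 0.0941
tool shift cm [  0.48  -0.32 -28.03]
```

Request:
carry_out:
  targets:
    - [0,0,2,-4,0]
    - [0,0,4,-3,0]
    - [0,0,4,-3,0]
    - [0,0,4,-3,0]
    - [0,0,4,-3,0]
    - [0,0,0,0,0]

```text
time: 23.4
tool_pos: [0.4185, 0.4443, 0.3471]
ee_rot: [-3.045, 1.564, -3.059]
wrist_force: [-0.2, -0.2, -0.2]
width: 0.0938
```

```bash
python3 - <<'E'
from h import *
I,K,P=load("top"); a=cv2.resize(I[120:240,320:440],(500,500),interpolation=cv2.INTER_CUBIC)
J,K2,P2=load("side"); b=cv2.resize(J[190:310,330:402],(300,500),interpolation=cv2.INTER_CUBIC)
cv2.imwrite("pics/p9.png",np.hstack([a,b]))
s=500/120
q=lambda p:((p-[320,120])*s).round()
cs,sn=np.cos(-.196),np.sin(-.196)
print("home post top expected",q(proj((.5776-.055*cs,.2603-.055*sn,.073),K,P)),"driver top expected",q(proj((.5776,.2603,.198),K,P)),"side driver top",(proj((.5776,.2603,.198),K2,P2)-[330,190])*s+[500,0])
E
```

```text
home post top expected [238. 234.] driver top expected [322.  35.] side driver top [682.33870562  61.23161049]
```

View pics/p9.png

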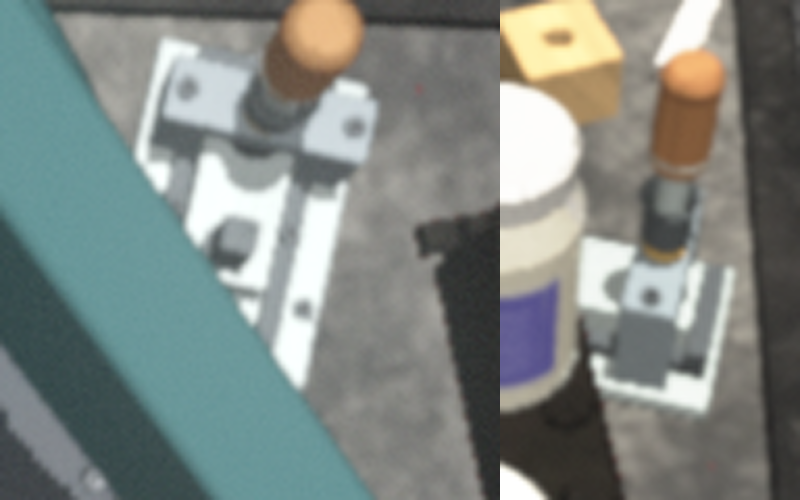

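Driver stands upright in the screw (top at (322,35) as expected; side (693,75)); the post top is at about (239,236), versus (238,234) expected for home. Handing in.

```bash
python3 -c "
from bench import robot
print(robot.close_job())"
```

```text
the job is handed in; nothing more can be done
None
```

The job is handed in at about 23.5 s of the 51 s allowed. No verdict was reported.

- **Block:** I pushed it by its post about 40 mm until it met the end wall, where the force rose from about 10 N to 25 N. In the last picture the post is within about 1 mm of where home should put it.
- **Driver in the slot:** I took the driver from its stand and set it in the slot. It bottomed at TCP height 0.1494 m against an expected 0.149 m. When I turned it, it sank about 2 mm per radian, so the blade was turning the screw.
- **Touch:** Turning clockwise, the torque went from about 0.04 to about 0.12–0.15 N m. I stopped roughly 17° after the estimated first touch, and no more than about 24°; a tenth of a turn is 36°.
- **Release:** The driver was left standing upright in the screw. The gripper is open and clear, with wrist force about zero.

**Checks that fell short:**
- Torque readings were noisy, about ±0.03 N m each, and those taken with the arm at rest dropped to about zero before the touch. I therefore judged the touch from several readings while turning, plus a 0.137 N m hold at rest afterwards.
- The sixth joint's torque did not settle it: its size fell instead of rising.
- The foot's actual force on the block was not measured; from the angle I estimate 11–13 N.
- My two estimates of the slot angle disagreed (about −11° and −22°), but the blade went in without searching.

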